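# Hook the orange castor wheel out from between packed boxes

### The job

The orange castor wheel has dropped into one of the two narrow gaps between the packed boxes. Take the bent hook rod by its blue handle, reach down behind the orange wheel and draw it along the gap until it lies completely out on the open bench just in front of the boxes (the side facing the robot), then lay the hook back in its wooden cradle. Do not touch the orange wheel with the gripper, and leave the black wheel in the other gap where it is.

Things in the scene. Friction and masses are not known exactly. Their poses are not given: they have to be found in the camera images.
- hook: Bent rod. Blue handle 160x16x16 mm along x, origin its centre, z up. At x=105 a steel rod bends down to a foot 20 wide (y), 6 thick (x), lower edge at z=-117. Lies level at 138 over the bench, foot to +x (away from robot), in a fixed cradle: posts at x=+-55, 14 thick, notches 28 wide flaring to 56, 27 deep. Free to grip across y at its centre. Put back = its starting pose. 160 g.
- orange_wheel: Orange castor wheel, white hub, 36 mm diameter, 22 mm thick, about 60 g, lying flat on the bench in one of the two gaps of the boxes; either gap. Origin at the centre of its underside.
- black_wheel: Black castor wheel of the same size, grey hub, lying flat in the other gap; stays there. Origin at the centre of its underside.
- boxes: Row of 3 fixed brown boxes, each 170 (x) x 85 (y) x 55 mm high. Origin on the bench under the middle box's centre; x along the gaps, away from the robot, y left. Gaps 44 wide at y=+64.5 and -64.5, open above and in front (x=-85), floor = bench, closed behind (x=85) by a strip 30 high. Wheel centres start at x=-20 to 30.
There are look-alikes about, which are no part of the job. What is meant by the hook is not red, and is the smaller of those in its own colour. There is more than one size of the orange_wheel; the one meant has the size given above.

How it is judged:
On the way, in this order (a step that is already met when the one before it is completed fails the run):
1. the hook has been lifted out of its cradle (distance of hook from where it was at the start of the episode above 0.05 m), for 0.1 s.
2. the orange wheel is completely out of the gap, in front of the boxes (x of orange_wheel in the frame of boxes below -0.103 m), for 0.2 s.
At the end, for the whole second after the job is handed in: The orange wheel lies still on the bench, all of it out of the gap in front of the boxes (its centre 18 to 175 mm before their front faces, within 180 mm either side of the middle box's centre line), and the hook rests in its cradle within 25 mm of where it started, level within 10 degrees (x of orange_wheel in the frame of boxes between -0.26 and -0.103 m and y of orange_wheel in the frame of boxes between -0.18 and 0.18 m and height (world z) of orange_wheel below 0.03 m and linear speed of each of orange_wheel, hook below 0.02 m/s and distance of hook from where it was at the start of the episode below 0.025 m and angle between hook's own z axis and vertical below 0.17 rad); the robot touches nothing.
It fails at once if the gripper touches the orange wheel (contact force between the fingers and orange_wheel above 0.5 N).
It fails at once if the black wheel is moved by more than 20 mm (distance of black_wheel from where it was at the start of the episode above 0.02 m).
It also fails if it takes over 51 s, if anything falls off the work surface, if the arm or the gripper's body presses on something with over 40 N, if the wrist force passes 120 N, or if a joint passes its speed limit or range.

### The arm

A 7-joint arm with a two-finger parallel gripper is mounted at the origin on the work surface. World frame = base frame: x ahead of the robot, y to its left, z up, the work surface at z = 0. Lengths are in m, angles in rad, forces in N, time in s.
With the tool pointing down it reaches from about 0.4 to 0.85 m from the base axis. Payload 10.4 kg.
Tool frame: the origin (TCP) lies midway between the tips of the shut fingers; the grasp point (between the pads) lies manip.grip_depth behind it (manip.grip_depth is the distance from the TCP to the grasp point, in m); z points along the fingers, x is the direction in which the jaws open and shut, and the axes are right-handed (so a half turn about z gives the same grasp; the last joint's range is limited). The gripper opens to 85 mm and grips with 20 to 120 N. Pads are 22 mm wide; open, the fingers measure 114 mm over their backs; the gripper's body (76 mm by 85 mm) begins 54 mm behind the grasp point. The pads swing forward as they close: fully open they stand 13 mm farther back than shut.
Start: joints at [-1.262, 0.332, -0.065, 1.46, 0.022, 1.35, -0.088], TCP at [0.204, 0.591, 0.204] pointing down, gripper open.
Joint ranges: [-2.6, 2.6], [-0.5, 2.12], [-1.47, 1.34], [0.16, 2.42], [-1.27, 4.41], [0.06, 2.06], [-2.6, 2.6]. Speed limits (rad/s): [2.22, 2.22, 2.79, 2.79, 3.14, 3.14, 3.14].

### API

Orientations are given as a unit quaternion [x, y, z, w].
In Python, from workcell import manip gives the robot as it stands. The module is installed in compiled form; this text tells all that it offers.
- The arm moves only by the tool send_rows, never from a script. Its argument "steps" is a list of rows, each a list of 2 entries, a list of its own where there are three numbers: the shift along the tool's x, y, z in m, then the turn about the tool's z in rad. In form: [[[x, y, z], spin], ...]. A call has exactly 8 rows; each row is the pose to reach, as a shift and turn from the pose commanded when the call began, along the tool's axes at that moment; what a row does not reach only later rows make up. A row lasts 1/8 s, in which the tool goes at most 62.5 mm and 10.7 degrees, less where a joint would pass 70% of its speed; a pose out of reach is approached as far as the arm can. A call with a gripper value outside its range is refused whole. "hand" is the opening, from 0 (shut) to 1 (fully open), set as the call begins (left out, the last holds). The fingers move at their own pace and stop on an object; "force" is the grip in N (left out, the last holds). Time passes only in rows, so rows that repeat a pose let the fingers close, or fill a call up. It gives the time, the measured TCP pose, the force and the opening at its end, in the units of the state.
- manip.get_obs(): the state, without advancing time (a new reading comes with each control period).
- manip.camera(name): name is "side" or "top" or "wrist"; returns (picture, depth): 400x640x3 uint8, red, green, blue; 400x640 float32, m along the optical axis (not along the pixel's ray), 0 where there is no reading.
- manip.camera_info(name): a dict with "intrinsics" (3x3 intrinsics, pixels), "pose" (4x4, takes a point from camera to world coordinates); the wrist camera has in their place "T_tool_cam" (4x4, takes a point from camera to tool coordinates, whose origin is the TCP and whose axes are the tool frame's). Camera axes: x right, y up, looking along -z (the intrinsics and any distortion apply to the point x, -y, -z); pixel columns grow to the right and rows downward; lengths in m; the calibration is good to about 2 mm. The wrist camera is an equidistant fisheye: a pixel r from the principal point sees the ray r / f radians off the axis. A picture is of the moment at which its call begins: read the wrist's pose just before it. camera_info takes no time and is no camera call.
- manip.hand_in(): hands the job in, once; it reports no verdict.
The state is a dict: "clock": time; "joint_pos": joint angles; "joint_velocities": joint speeds; "tau": joint torques, N m; "position": TCP position; "ee_rot": TCP orientation; "ft_force": force on the tool from outside, world axes, zero at the start; "torque": the same for the moment, N m; "grip_width": opening from 0.0 (shut) to 1.0 (fully open).
Only numpy, scipy, OpenCV 4.12 (cv2) and the standard library are available. Lean on these libraries where they do the work, as an engineer would, in place of code of your own. Each camera call takes 0.05 s, during which the arm holds its last target.

## Working session

There is one attempt and no reset: what is moved stays moved. The work goes in short steps, Python scripts to look and compute and a tool call to move; the robot and the scene stay as the last step left them, time stands still between calls to the robot, and variables do not carry over. Pictures are saved under pics/ and viewed, and the job is handed in when it is done.

Besides the shell and the picture viewer there is one more tool, called after "Emit:" by a JSON object that holds its "name" and its "arguments", one argument or row to a line. send_rows: Moves the arm, as the interface text tells. Its arguments: {"type":"object","properties":{"steps":{"type":"array"},"hand":{"type":"number"},"force":{"type":"number"}},"required":["steps"]}

```bash
mkdir -p pics; ls; python3 - <<'E'
from workcell import manip
import cv2, numpy as np
o=manip.get_obs(); print(o, manip.grip_depth)
for n in("top","side"):
    p,d=manip.camera(n); cv2.imwrite(f"pics/{n}0.png",p[:,:,::-1]); np.savez(f"{n}0.npz",p=p,d=d); print(n,manip.camera_info(n))
print(manip.camera_info("wrist"))
E
```

```text
pics
{'clock': 0.0, 'joint_pos': array([-1.26159623,  0.33283188, -0.06471149,  1.46097589,  0.02159164,
        1.34988699, -0.08853995]), 'joint_velocities': array([-0.00108697,  0.00099958,  0.00093826,  0.00039877,  0.00020258,
       -0.00053574, -0.00079142]), 'tau': array([-2.29438037e-04, -6.25441360e+01,  4.89785685e-02, -3.91612029e+01,
        1.60865119e-02,  9.81384394e-03, -4.00171996e-05]), 'position': array([0.20345051, 0.59050994, 0.20322445]), 'ee_rot': array([ 8.14172440e-01,  5.80622720e-01, -5.56224411e-04,  4.30627383e-04]), 'ft_force': array([-0.50927984,  1.65295378, -0.49393685]), 'torque': array([0.01672044, 0.0140302 , 0.02533839]), 'grip_width': 0.9975162855980033} 0.0187
top {'intrinsics': array([[501.14617646,   0.        , 314.08485702],
       [  0.        , 501.14617646, 195.23553487],
       [  0.        ,   0.        ,   1.        ]]), 'pose': array([[ 2.34078084e-02,  9.90251806e-01, -1.37307812e-01,
         3.55384070e-01],
       [-9.99725829e-01,  2.32662214e-02, -2.63621486e-03,
        -5.20101574e-02],
       [ 5.84117426e-04,  1.37331874e-0
[... 387 characters left out ...]
.6363665 ,  0.51093488, -0.57791283, -0.73917719],
       [ 0.00306535,  0.75085583,  0.66045903,  0.89179071],
       [ 0.        ,  0.        ,  0.        ,  1.        ]])}
{'intrinsics': array([[309.70691629,   0.        , 319.31692211],
       [  0.        , 309.70691629, 197.47015284],
       [  0.        ,   0.        ,   1.        ]]), 'T_tool_cam': array([[ 9.99999210e-01, -1.24296788e-03,  1.89741878e-04,
         2.75313976e-04],
       [-1.14862564e-03, -9.64442815e-01, -2.64289116e-01,
        -6.76816936e-02],
       [ 5.11498073e-04,  2.64288689e-01, -9.64443481e-01,
        -1.70924571e-01],
       [ 0.00000000e+00,  0.00000000e+00,  0.00000000e+00,
         1.00000000e+00]])}
```

View pics/top0.png

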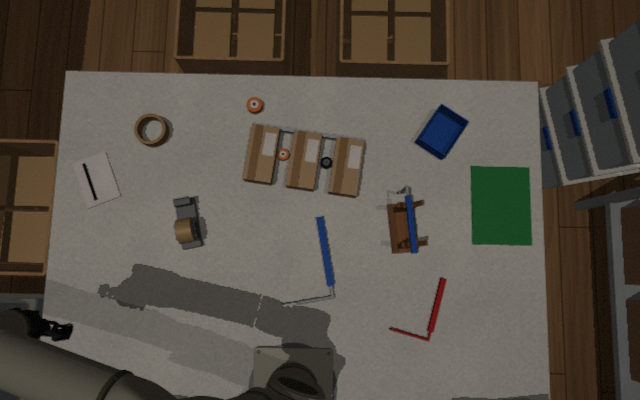

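View pics/side0.png

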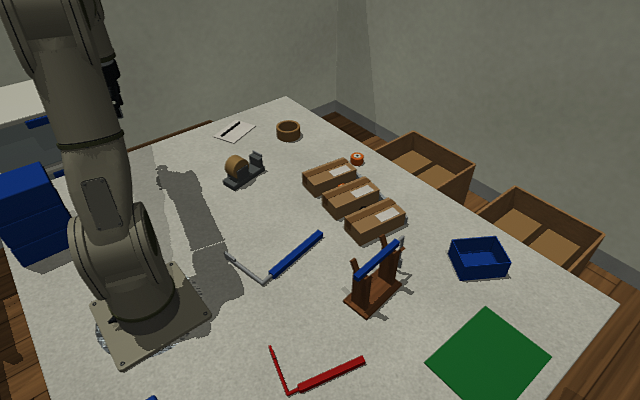

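Candidates in the top picture:
- Hook: blue in the cradle at (411,223), a larger blue one flat on the bench at (326,252), and a red one at (436,305). I take the cradle one.
- Orange wheel: one in the left gap at (283,154), and another behind the boxes at (255,104). I take the one in the gap, once its size is checked.
- Black wheel: (326,162).

Next I crop and measure these.

```bash
cat > h.py <<'E'
import numpy as np, cv2
from workcell import manip
def pts(n,p,d):
    i=manip.camera_info(n);K=i["intrinsics"];T=i["pose"]
    v,u=np.mgrid[0:400,0:640]
    P=np.stack([(u-K[0,2])/K[0,0]*d,-(v-K[1,2])/K[1,1]*d,-d],-1)
    return P@T[:3,:3].T+T[:3,3]
def proj(n,X):
    i=manip.camera_info(n);K=i["intrinsics"];T=i["pose"]
    c=(np.asarray(X)-T[:3,3])@T[:3,:3]
    return np.stack([K[0,0]*c[...,0]/-c[...,2]+K[0,2],K[1,1]*-c[...,1]/-c[...,2]+K[1,2]],-1)
E
python3 - <<'E'
from h import *
z=np.load("top0.npz");p,d=z["p"],z["d"];W=pts("top",p,d)
hsv=cv2.cvtColor(p,cv2.COLOR_RGB2HSV)
def rect(m,name):
    X=W[m]; r=cv2.minAreaRect(X[:,:2].astype(np.float32)); print(name,m.sum(),np.round(X.mean(0),4),"zrange",np.round(np.percentile(X[:,2],[2,50,98]),3),"rect",np.round(r[0],4),np.round(r[1],4),round(r[2],1))
win=lambda u0,u1,v0,v1:np.pad(np.ones((v1-v0,u1-u0),bool),((v0,400-v1),(u0,640-u1)))
blue=(hsv[...,0]>100)&(hsv[...,0]<130)&(hsv[...,1]>120)
rect(blue&win(395,425,185,260)&(W[...,2]>.12),"hook")
rect(blue&win(310,340,210,295),"bigblue")
org=(hsv[...,0]<15)&(hsv[...,1]>150)
rect(org&win(276,292,146,163),"orange gap"); rect(org&win(244,266,95,115),"orange back")
rect((p.max(-1)<60)&win(318,334,153,171),"black")
for n,w in(("box1",(243,285,120,188)),("box2",(286,324,125,195)),("box3",(327,370,130,200))):
    m=win(*w)&(W[...,2]>.048)&(W[...,2]<.06); rect(m,n)
m=win(240,370,115,205)&(W[...,2]>.048)&(W[...,2]<.06);rect(m,"all boxes")
a=cv2.resize(p[85:265,230:440,::-1],None,fx=3.3,fy=3.3,interpolation=cv2.INTER_CUBIC);cv2.imwrite("pics/crop1.png",a)
z=np.load("side0.npz");p,d=z["p"],z["d"];W=pts("side",p,d);hsv=cv2.cvtColor(p,cv2.COLOR_RGB2HSV)
blue=(hsv[...,0]>100)&(hsv[...,0]<130)&(hsv[...,1]>120)
rect(blue&win(345,410,230,285)&(W[...,2]>.12),"hook side")
cv2.imwrite("pics/crop2.png",cv2.resize(p[150:330,290:480,::-1],None,fx=3.3,fy=3.3,interpolation=cv2.INTER_CUBIC))
E
```

```text
hook 353 [ 0.4727 -0.3157  0.1476] zrange [0.133 0.144 0.151] rect [ 0.402  -0.2242] [0.139  0.3286] 38.1
bigblue 442 [ 0.3966 -0.0842  0.0267] zrange [0.013 0.02  0.027] rect [ 0.3948 -0.0695] [0.2053 0.0489] 10.7
orange gap 61 [0.6871 0.0511 0.0193] zrange [-0.     0.02   0.026] rect [0.6891 0.0516] [0.0362 0.0353] 80.2
orange back 121 [0.833  0.1406 0.0392] zrange [0.009 0.027 0.037] rect [0.6175 0.0422] [0.5554 0.0446] 24.4
black 119 [ 0.663  -0.0798  0.0306] zrange [-0.005  0.02   0.028] rect [ 0.5204 -0.0598] [0.0419 0.3293] 82.6
box1 1509 [0.6812 0.1131 0.0541] zrange [0.049 0.054 0.059] rect [0.6822 0.1132] [0.0862 0.1714] 82.6
box2 1498 [ 0.6649 -0.0148  0.0542] zrange [0.049 0.054 0.06 ] rect [ 0.6662 -0.0149] [0.085  0.1721] 82.8
box3 1517 [ 0.6484 -0.1425  0.0539] zrange [0.049 0.054 0.059] rect [ 0.6491 -0.1426] [0.0849 0.1718] 82.6
all boxes 4524 [ 0.6648 -0.015   0.054 ] zrange [0.049 0.054 0.059] rect [ 0.6661 -0.0145] [0.3435 0.1725] 82.6
hook side 474 [ 0.4677 -0.3237  0.1447] zrange [0.131 0.145 0.148] rect [ 0.2367 -0.4906] [0.7302 0.0886] 35.6
```

View pics/crop1.png

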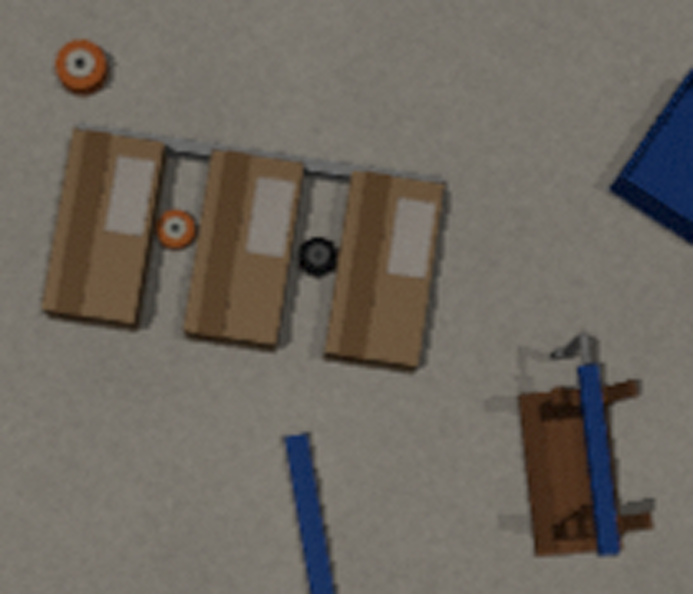

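View pics/crop2.png

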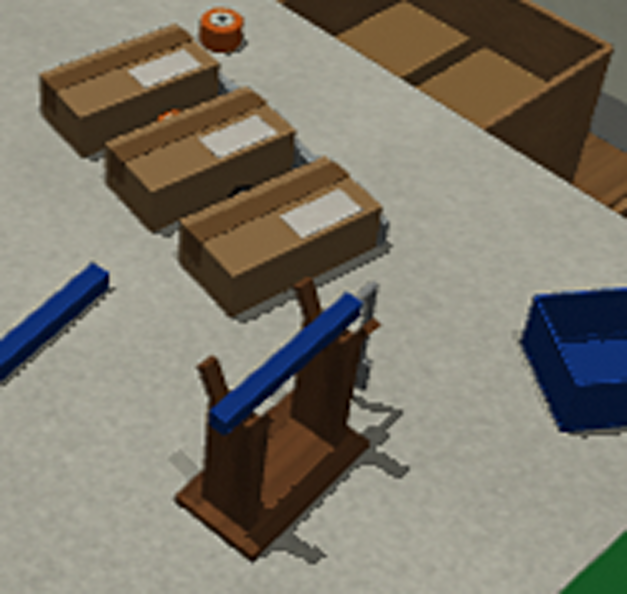

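The gap wheel measures 36 mm, so it is the right one; the other is larger, about 45 mm. The hook in the cradle is 160 mm long against 205 mm for the one on the bench. Next I fit the hook pose more precisely.

```bash
python3 - <<'E'
from h import *
for n,(u0,u1,v0,v1) in (("top",(395,425,185,260)),("side",(345,410,230,285))):
    z=np.load(n+"0.npz");p,d=z["p"],z["d"];W=pts(n,p,d);hsv=cv2.cvtColor(p,cv2.COLOR_RGB2HSV)
    m=(hsv[...,0]>100)&(hsv[...,0]<130)&(hsv[...,1]>120); k=np.zeros_like(m);k[v0:v1,u0:u1]=1
    m&=k&(abs(W[...,2]-.145)<.02)
    X=W[m];X=X[(abs(X[:,0]-.47)<.12)&(abs(X[:,1]+.32)<.06)]
    if n=="side": X=X[abs(X[:,2]-.146)<.006]
    r=cv2.minAreaRect(X[:,:2].astype(np.float32)); print(n,len(X),np.median(X,0),r)
    l=cv2.fitLine(X[:,:2].astype(np.float32),cv2.DIST_HUBER,0,.001,.001).ravel(); print(l,np.degrees(np.arctan2(l[1],l[0])))
    a=X[:,0];q=np.percentile(a,[1,99]);print(q, np.polyfit(a,X[:,2],1), [np.round(np.mean(X[abs(a-c)<.01],0),4) for c in(.41,.45,.49,.53)])
o=manip.get_obs();x,y=o["ee_rot"][:2];print("toolx yaw",np.degrees(np.arctan2(2*x*y,x*x-y*y)))
E
```

```text
top 352 [ 0.47268107 -0.31655149  0.14428201] ((0.4749281108379364, -0.31728971004486084), (0.15914201736450195, 0.016585271805524826), 5.963441371917725)
[ 0.9940766   0.10868184  0.4730541  -0.3164352 ] 6.2393346
[0.39616489 0.55021221] [-0.00853392  0.14776622] [array([ 0.4097, -0.3233,  0.1439]), array([ 0.4505, -0.3192,  0.144 ]), array([ 0.4898, -0.3147,  0.1441]), array([ 0.5304, -0.31  ,  0.1428])]
side 371 [ 0.46768629 -0.32145596  0.14540129] ((0.4742136597633362, -0.3194650709629059), (0.161346897482872, 0.017968788743019104), 6.742574691772461)
[ 0.9937898   0.1112739   0.4693532  -0.32154784] 6.3887553
[0.39531836 0.55301182] [0.00348726 0.14360529] [array([ 0.41  , -0.3282,  0.145 ]), array([ 0.4505, -0.3239,  0.1453]), array([ 0.49  , -0.3194,  0.1453]), array([ 0.5297, -0.3148,  0.1455])]
toolx yaw 70.99040290527998
```

```bash
cat >> h.py <<'E'
def plan(wps,o=None):
    """wps: list of 8 (x,y,z,toolx_yaw_deg); prints rows from measured pose"""
    o=o or manip.get_obs();q=o["ee_rot"];x,y=q[:2];a=np.arctan2(2*x*y,x*x-y*y)
    print("from",np.round(o["position"],4),"yaw",round(np.degrees(a),2),"t",o["clock"],"q",np.round(q,4),"w",round(o["grip_width"],3),"F",np.round(o["ft_force"],1))
    ex=np.array([np.cos(a),np.sin(a)]);ey=np.array([np.sin(a),-np.cos(a)])
    R=[]
    for w in wps:
        d=np.array(w[:3])-o["position"];s=-(np.radians(w[3])-a);s=(s+np.pi)%(2*np.pi)-np.pi
        R.append([[round(float(d[:2]@ex),3),round(float(d[:2]@ey),3),round(float(-d[2]),3)],round(float(s),3)])
    print(R)
def lerp(a,b,n): return [tuple(np.array(a)+(np.array(b)-np.array(a))*(i+1)/n) for i in range(n)]
E
python3 - <<'E'
from h import *
plan(lerp((.204,.591,.204,71),(.45,.33,.25,15),5)+lerp((.45,.33,.25,15),(.51,.15,.25,-14),3))
E
```

```text
from [0.2035 0.5906 0.2033] yaw 70.99 t 0.1 q [ 8.142e-01  5.806e-01 -5.000e-04  4.000e-04] w 1.003 F [-1.2 -1.2  0.3]
[[[-0.033, 0.064, -0.01], 0.195], [[-0.066, 0.127, -0.019], 0.391], [[-0.099, 0.191, -0.028], 0.586], [[-0.133, 0.254, -0.038], 0.782], [[-0.166, 0.318, -0.047], 0.977], [[-0.216, 0.356, -0.047], 1.146], [[-0.266, 0.395, -0.047], 1.315], [[-0.317, 0.433, -0.047], 1.483]]
```

Emit:
{"name": "send_rows", "arguments": {
  "steps": [
    [[-0.028, 0.054, -0.01], 0.18],
    [[-0.056, 0.108, -0.02], 0.36],
    [[-0.084, 0.162, -0.03], 0.54],
    [[-0.112, 0.216, -0.04], 0.72],
    [[-0.14, 0.27, -0.047], 0.9],
    [[-0.168, 0.318, -0.047], 1.08],
    [[-0.218, 0.354, -0.047], 1.26],
    [[-0.268, 0.39, -0.047], 1.44]
  ],
  "hand": 1,
  "force": 60
}}

```text
clock: 1.1
position: [0.4853, 0.2085, 0.2506]
ee_rot: [0.995, -0.103, -0.0, 0.0]
ft_force: [1.1, 0.1, 0.0]
grip_width: 1.001
```

```bash
python3 - <<'E'
from h import *
o=manip.get_obs();p=o["position"]
x,y=o["ee_rot"][:2];a=np.degrees(np.arctan2(2*x*y,x*x-y*y))
print(np.round(o["joint_pos"],2))
plan(lerp((*p,a),(.53,-.1,.25,a-40),4)+lerp((.53,-.1,.25,a-40),(.4745,-.318,.22,-83.7),4))
E
```

```text
[-0.83  0.09  0.37  1.66 -0.03  1.4  -0.67]
from [0.4853 0.2085 0.2506] yaw -11.86 t 1.1 q [ 9.946e-01 -1.033e-01 -2.000e-04  2.000e-04] w 1.001 F [1.1 0.1 0. ]
[[[0.027, 0.073, 0.0], 0.175], [[0.054, 0.146, 0.0], 0.349], [[0.08, 0.22, 0.0], 0.524], [[0.107, 0.293, 0.001], 0.698], [[0.105, 0.349, 0.008], 0.837], [[0.102, 0.405, 0.016], 0.976], [[0.1, 0.461, 0.023], 1.115], [[0.098, 0.517, 0.031], 1.254]]
```

Emit:
{"name": "send_rows", "arguments": {
  "steps": [
    [[0.02, 0.055, 0.0], 0.16],
    [[0.04, 0.11, 0.0], 0.32],
    [[0.06, 0.165, 0.0], 0.48],
    [[0.08, 0.22, 0.0], 0.64],
    [[0.1, 0.278, 0.0], 0.8],
    [[0.107, 0.338, 0.0], 0.95],
    [[0.105, 0.398, 0.01], 1.1],
    [[0.102, 0.455, 0.02], 1.25]
  ]
}}

```text
clock: 2.1
position: [0.4933, -0.2576, 0.2306]
ee_rot: [0.746, -0.665, 0.0, -0.0]
ft_force: [0.6, -0.1, -0.6]
grip_width: 1.002
```

```bash
python3 - <<'E'
from h import *
o=manip.get_obs();p=o["position"]
x,y=o["ee_rot"][:2];a=np.degrees(np.arctan2(2*x*y,x*x-y*y))
print(np.round(o["joint_pos"],2))
plan(lerp((*p,a),(.4745,-.318,.20,-83.7),8))
E
```

```text
[-0.32  0.2   0.83  1.64 -0.15  1.36 -0.92]
from [ 0.4933 -0.2576  0.2306] yaw -83.43 t 2.1 q [ 7.465e-01 -6.654e-01  0.000e+00 -1.000e-04] w 1.002 F [ 0.6 -0.1 -0.6]
[[[0.007, 0.003, 0.004], 0.001], [[0.014, 0.006, 0.008], 0.001], [[0.022, 0.01, 0.011], 0.002], [[0.029, 0.013, 0.015], 0.002], [[0.036, 0.016, 0.019], 0.003], [[0.043, 0.019, 0.023], 0.004], [[0.051, 0.022, 0.027], 0.004], [[0.058, 0.026, 0.031], 0.005]]
```

Emit:
{"name": "send_rows", "arguments": {
  "steps": [
    [[0.015, 0.007, 0.007], 0.005],
    [[0.03, 0.014, 0.014], 0.005],
    [[0.045, 0.02, 0.021], 0.005],
    [[0.058, 0.026, 0.028], 0.005],
    [[0.058, 0.026, 0.028], 0.005],
    [[0.058, 0.026, 0.028], 0.005],
    [[0.058, 0.026, 0.028], 0.005],
    [[0.058, 0.026, 0.028], 0.005]
  ]
}}

```text
clock: 3.1
position: [0.4756, -0.3159, 0.2031]
ee_rot: [0.747, -0.665, 0.0, -0.0]
ft_force: [0.7, -1.1, -1.0]
grip_width: 0.997
```

```bash
cat >> h.py <<'E'
from scipy.spatial.transform import Rotation as Rn
def wristT(o):
    T=np.eye(4);T[:3,:3]=Rn.from_quat(o["ee_rot"]).as_matrix();T[:3,3]=o["position"];return T@manip.camera_info("wrist")["T_tool_cam"]
def wpts(o,d):
    K=manip.camera_info("wrist")["intrinsics"];v,u=np.mgrid[0:400,0:640]
    a=(u-K[0,2])/K[0,0];b=(v-K[1,2])/K[1,1];r=np.hypot(a,b)+1e-9;t=np.tan(np.minimum(r,1.5))
    P=np.stack([a/r*t*d,-b/r*t*d,-d],-1);T=wristT(o);return P@T[:3,:3].T+T[:3,3]
E
python3 - <<'E'
from h import *
o=manip.get_obs();p,d=manip.camera("wrist");cv2.imwrite("pics/w1.png",p[:,:,::-1]);np.savez("w1.npz",p=p,d=d)
W=wpts(o,d);hsv=cv2.cvtColor(p,cv2.COLOR_RGB2HSV)
m=(hsv[...,0]>100)&(hsv[...,0]<130)&(hsv[...,1]>120)&(W[...,2]>.138)&(W[...,2]<.155)
X=W[m];X=X[(abs(X[:,0]-.47)<.12)&(abs(X[:,1]+.32)<.06)]
print(len(X),np.median(X,0),cv2.minAreaRect(X[:,:2].astype(np.float32)))
l=cv2.fitLine(X[:,:2].astype(np.float32),cv2.DIST_HUBER,0,.001,.001).ravel();print(np.degrees(np.arctan2(l[1],l[0])))
a=X[:,0];print([np.round(np.mean(X[abs(a-c)<.01],0),4) for c in(.41,.45,.49,.53)])
plan([(.4745,-.318,.119,-83.7)]*8)
E
```

```text
3730 [ 0.48525271 -0.31758018  0.1470838 ] ((0.4740478992462158, -0.31851115822792053), (0.15778647363185883, 0.015313644893467426), 6.492223739624023)
6.6849566
[array([ 0.4102, -0.3254,  0.1472]), array([ 0.4501, -0.3214,  0.1471]), array([ 0.49  , -0.3167,  0.147 ]), array([ 0.5301, -0.3119,  0.147 ])]
from [ 0.4755 -0.316   0.2031] yaw -83.39 t 3.15 q [ 7.467e-01 -6.651e-01  1.000e-04 -2.000e-04] w 1.002 F [-1.  -0.6 -0.7]
[[[0.002, 0.001, 0.084], 0.005], [[0.002, 0.001, 0.084], 0.005], [[0.002, 0.001, 0.084], 0.005], [[0.002, 0.001, 0.084], 0.005], [[0.002, 0.001, 0.084], 0.005], [[0.002, 0.001, 0.084], 0.005], [[0.002, 0.001, 0.084], 0.005], [[0.002, 0.001, 0.084], 0.005]]
```

View pics/w1.png

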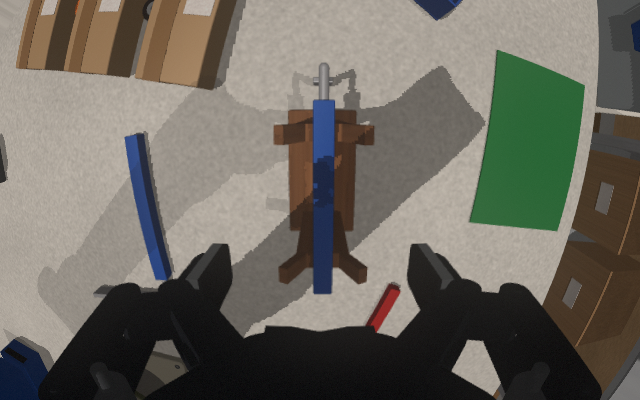

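The wrist view shows the blue handle from (323,100) to (322,292), centred between the open fingers. All three cameras put the hook at about (0.4743, -0.318) with yaw 6.5°. I descend and grip.

Emit:
{"name": "send_rows", "arguments": {
  "steps": [
    [[0.002, 0.001, 0.02], -0.003],
    [[0.002, 0.001, 0.04], -0.003],
    [[0.002, 0.001, 0.06], -0.003],
    [[0.002, 0.001, 0.075], -0.003],
    [[0.002, 0.001, 0.084], -0.003],
    [[0.002, 0.001, 0.084], -0.003],
    [[0.002, 0.001, 0.084], -0.003],
    [[0.002, 0.001, 0.084], -0.003]
  ]
}}

```text
clock: 4.15
position: [0.4748, -0.3186, 0.1195]
ee_rot: [0.748, -0.664, 0.0, -0.0]
ft_force: [0.6, 0.1, -0.6]
grip_width: 0.999
```

Emit:
{"name": "send_rows", "arguments": {
  "steps": [
    [[0, 0, 0], 0],
    [[0, 0, 0], 0],
    [[0, 0, 0], 0],
    [[0, 0, 0], 0],
    [[0, 0, 0], 0],
    [[0, 0, 0], 0],
    [[0, 0, 0], 0],
    [[0, 0, 0], 0]
  ],
  "hand": 0,
  "force": 70
}}

```text
clock: 5.15
position: [0.4745, -0.3184, 0.1189]
ee_rot: [0.748, -0.664, -0.0, -0.0]
ft_force: [0.2, -0.0, -0.0]
grip_width: -0.004
```

```bash
python3 - <<'E'
from h import *
o=manip.get_obs();p,d=manip.camera("wrist");cv2.imwrite("pics/w2.png",p[:,:,::-1])
print(o)
E
```

```text
{'clock': 5.15, 'joint_pos': array([-0.16322585,  0.35372788,  0.82250628,  1.75014846, -0.280586  ,
        1.16022029, -0.71105124]), 'joint_velocities': array([-0.0001571 , -0.00088269, -0.00016971,  0.00072317,  0.0001715 ,
        0.00011092, -0.00111205]), 'tau': array([-2.17654731e-02, -4.53598344e+01,  1.05995795e+01, -3.52099299e+01,
        9.87498970e-04, -8.55502003e-03, -2.11071028e-04]), 'position': array([ 0.47445153, -0.31844612,  0.11893419]), 'ee_rot': array([ 7.47515549e-01, -6.64244307e-01, -6.16412885e-05, -1.77357443e-05]), 'ft_force': array([ 0.17033781, -0.0322873 , -0.00161274]), 'torque': array([-0.04349448, -0.01050986,  0.04075496]), 'grip_width': -0.003821897957417718}
```

View pics/w2.png

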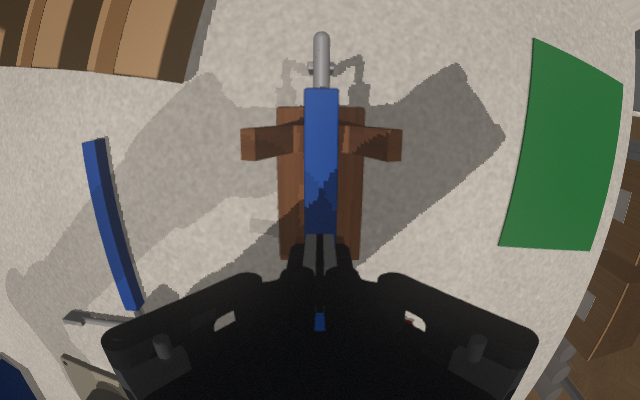

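The opening reads shut (-0.004), where about 0.19 would be expected for a 16 mm handle. I check before lifting.

```bash
python3 - <<'E'
from h import *
p,d=manip.camera("side");cv2.imwrite("pics/s2.png",cv2.resize(p[140:330,290:480,::-1],None,fx=3.1,fy=3.1,interpolation=cv2.INTER_CUBIC))
o=manip.get_obs();p,d=manip.camera("wrist");W=wpts(o,d);cv2.imwrite("pics/w2c.png",cv2.resize(p[200:340,250:390,::-1],None,fx=4,fy=4,interpolation=cv2.INTER_CUBIC))
for u,v in[(320,150),(320,225),(312,250),(330,250),(321,250),(321,265),(320,322)]:print(u,v,p[v,u],np.round(W[v,u],4))
E
```

```text
320 150 [ 50  81 147] [ 0.5241 -0.3124  0.1469]
320 225 [25 38 68] [ 0.4879 -0.3168  0.1479]
312 250 [60 59 60] [ 0.4844 -0.3137  0.17  ]
330 250 [61 60 60] [ 0.4851 -0.3214  0.1696]
321 250 [21 18 17] [ 0.4848 -0.3175  0.1699]
321 265 [21 19 21] [ 0.4845 -0.3175  0.1831]
320 322 [19 40 80] [ 0.428  -0.324   0.1472]
```

View pics/s2.png

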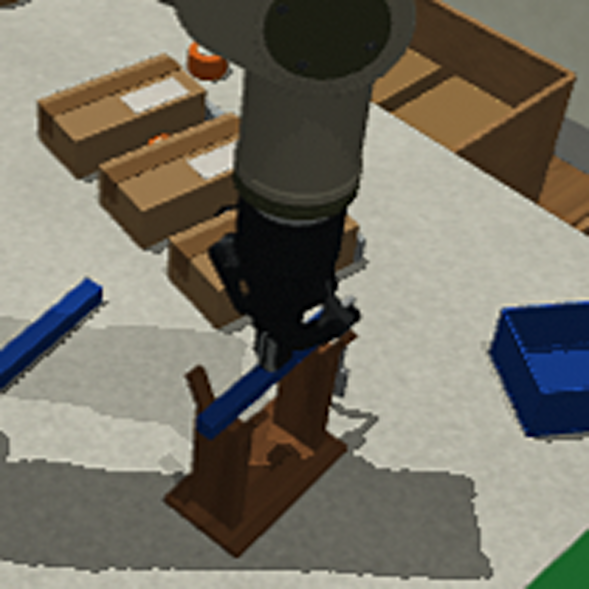

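View pics/w2c.png

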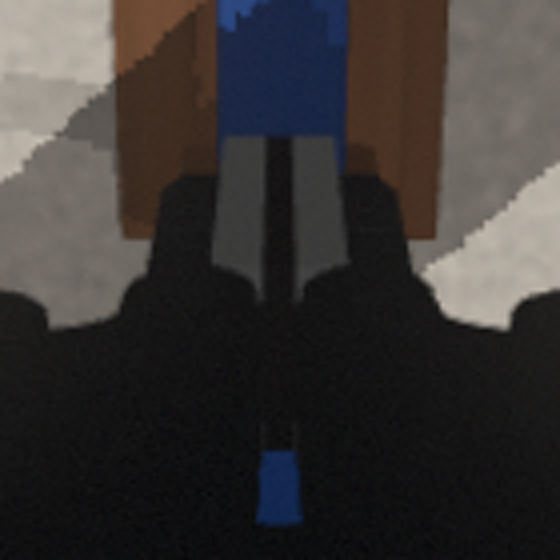

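```bash
python3 - <<'E'
from h import *
o=manip.get_obs();p,d=manip.camera("wrist");W=wpts(o,d)
for u in (308,312,321,330,334):
  for v in range(228,268,4):print(u,v,p[v,u],np.round(W[v,u],4),round(float(d[v,u]),4))
T=Rn.from_quat(o["ee_rot"]).as_matrix()
# project tip
Tc=wristT(o);K=manip.camera_info("wrist")["intrinsics"]
for X in [(0,0,0),(0,0,-.0187),(0,-.011,0),(0,-.011,-.0187),(0,-.011,-.037),(.008,-.011,-.037)]:
    w=T@np.array(X)+o["position"];c=Tc[:3,:3].T@(w-Tc[:3,3]);a=np.array([c[0],-c[1]]);t=np.arctan2(np.hypot(*a),-c[2]);print(X,np.round(w,3),np.round(K[:2,2]+K[0,0]*t*a/np.hypot(*a),1))
E
```

```text
308 228 [27 38 67] [ 0.4854 -0.3111  0.1475] 0.1519
308 232 [23 35 66] [ 0.483  -0.3114  0.1466] 0.1534
308 236 [61 60 60] [ 0.484  -0.3115  0.1542] 0.1458
308 240 [59 59 58] [ 0.4842 -0.3117  0.1595] 0.1407
308 244 [62 62 61] [ 0.4846 -0.3118  0.1646] 0.1356
308 248 [61 61 59] [ 0.4845 -0.312   0.1687] 0.1317
308 252 [61 60 59] [ 0.4842 -0.3121  0.172 ] 0.1286
308 256 [59 59 57] [ 0.4847 -0.3122  0.1768] 0.1239
308 260 [58 59 58] [ 0.4842 -0.3123  0.1795] 0.1214
308 264 [60 61 60] [ 0.4847 -0.3124  0.1838] 0.1171
312 228 [25 36 66] [ 0.4854 -0.3131  0.1468] 0.1527
312 232 [27 38 68] [ 0.4834 -0.3133  0.147 ] 0.153
312 236 [60 60 59] [ 0.4843 -0.3134  0.1544] 0.1456
312 240 [59 59 59] [ 0.4847 -0.3135  0.16  ] 0.1401
312 244 [60 59 60] [ 0.4842 -0.3136  0.1633] 0.1371
312 248 [60 60 59] [ 0.4838 -0.3137  0.1668] 0.1338
312 252 [61 60 59] [ 0.4846 -0.3137  0.1726] 0.128
312 256 [62 62 61] [ 0.4842 -0.3139  0.1753] 0.1255
312 260 [60 60 59] [ 0.4841 -0.314   0.1788] 0.1222
312 264 [59 59 58] [ 0.4841 -0.314   0.1822] 0.1188
321 228 [25 37 67] [ 0.4857 -0.3175  0.1463] 0.1532
321 232 [2
[... 1122 characters left out ...]
] 0.1533
334 240 [40 45 63] [ 0.4805 -0.3247  0.1474] 0.1537
334 244 [45 45 44] [ 0.4812 -0.3243  0.1539] 0.1472
334 248 [49 49 49] [ 0.4856 -0.3231  0.1683] 0.1321
334 252 [60 59 59] [ 0.486  -0.3228  0.1732] 0.1273
334 256 [59 60 59] [ 0.4857 -0.3227  0.1763] 0.1244
334 260 [59 59 59] [ 0.4859 -0.3225  0.1803] 0.1205
334 264 [58 58 57] [ 0.4855 -0.3224  0.1831] 0.1179
(0, 0, 0) [ 0.474 -0.318  0.119] [320.  229.2]
(0, 0, -0.0187) [ 0.474 -0.318  0.138] [320.1 241.9]
(0, -0.011, 0) [ 0.485 -0.317  0.119] [320.1 211.6]
(0, -0.011, -0.0187) [ 0.485 -0.317  0.138] [320.1 222.7]
(0, -0.011, -0.037) [ 0.485 -0.317  0.156] [320.2 236.1]
(0.008, -0.011, -0.037) [ 0.486 -0.325  0.156] [337.3 236.1]
```

```bash
python3 - <<'E'
from h import *
z=np.load("w1.npz");o=dict(position=np.array([.4755,-.316,.2031]),ee_rot=np.array([.7467,-.6651,0,0]))
W=wpts(o,z["d"]);T=Rn.from_quat(o["ee_rot"]).as_matrix();L=(W-o["position"])@T
for (u,v) in[(222,246),(228,246),(215,250),(226,262),(222,280),(205,300),(415,246),(420,246),(412,262),(425,262),(436,290)]:print(u,v,z["p"][v,u],np.round(W[v,u],4),"tool",np.round(L[v,u],4))
m=(z["p"].max(-1)<100)&(L[...,2]>-.12)&(abs(L[...,0])<.06)&(abs(L[...,1])<.02)&(L[...,2]<-.01)
print(m.sum(),np.round(np.percentile(L[m],[0,1,50,99,100],axis=0),4))
E
```

```text
222 246 [39 37 34] [ 0.4808 -0.2712  0.2519] tool [-0.0439 -0.0104 -0.0488]
228 246 [86 82 77] [ 3.562e-01 -2.041e-01 -3.000e-04] tool [-0.1249  0.1056  0.2034]
215 250 [64 63 61] [ 0.48   -0.2689  0.2552] tool [-0.0463 -0.0099 -0.0521]
226 262 [33 30 29] [ 0.4729 -0.273   0.2518] tool [-0.043  -0.0024 -0.0487]
222 280 [29 27 26] [ 0.4673 -0.273   0.2588] tool [-0.0436  0.0032 -0.0557]
205 300 [24 25 22] [ 0.4875 -0.2807  0.3024] tool [-0.0337 -0.016  -0.0993]
415 246 [39 36 33] [ 0.4906 -0.357   0.2513] tool [ 0.0425 -0.0103 -0.0482]
420 246 [65 64 62] [ 0.491  -0.3592  0.2518] tool [ 0.0447 -0.0104 -0.0487]
412 262 [37 36 33] [ 0.4824 -0.3576  0.2511] tool [ 0.0421 -0.0021 -0.048 ]
425 262 [38 35 33] [ 0.4909 -0.3564  0.2679] tool [ 0.0419 -0.0107 -0.0648]
436 290 [32 30 28] [ 0.4866 -0.3574  0.2822] tool [ 0.0424 -0.0062 -0.0791]
21004 [[-0.06   -0.0189 -0.12  ]
 [-0.0597 -0.0173 -0.1197]
 [ 0.0014 -0.0104 -0.1066]
 [ 0.0597  0.0104 -0.046 ]
 [ 0.06    0.0138 -0.0411]]
```

The fingers closed above the handle. In both wrist pictures the fingertips sit about 33 mm behind the reported TCP: open, they are at tool z -0.047 instead of -0.013; shut, at about -0.033. The camera puts the bench and the handle at their right heights, so I trust the vision. I open and go 33 mm deeper.

Emit:
{"name": "send_rows", "arguments": {
  "steps": [
    [[0, 0, 0], 0],
    [[0, 0, 0], 0],
    [[0, 0, 0], 0],
    [[0, 0, 0], 0],
    [[0, 0, 0.0], 0],
    [[0, 0, 0.01], 0],
    [[0, 0, 0.02], 0],
    [[0, 0, 0.033], 0]
  ],
  "hand": 1
}}

```text
clock: 6.35
position: [0.4744, -0.3184, 0.0849]
ee_rot: [0.748, -0.664, -0.0, 0.0]
ft_force: [1.2, 0.5, 0.4]
grip_width: 0.998
```

```bash
python3 - <<'E'
from h import *
o=manip.get_obs();p,d=manip.camera("wrist");cv2.imwrite("pics/w3.png",p[:,:,::-1]);print(o["ft_force"],o["position"])
E
```

```text
[1.16621311 0.54507336 0.38655158] [ 0.47438067 -0.31837108  0.084945  ]
```

View pics/w3.png

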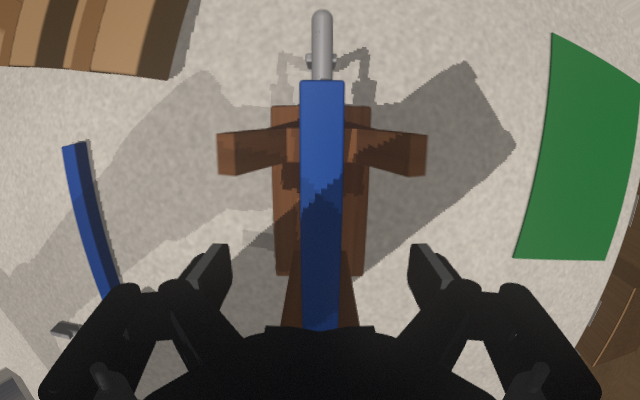

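The handle, at (322,80)–(320,325), is centred between the open fingers and the cradle is untouched. I close.

Emit:
{"name": "send_rows", "arguments": {
  "steps": [
    [[0, 0, 0], 0],
    [[0, 0, 0], 0],
    [[0, 0, 0], 0],
    [[0, 0, 0], 0],
    [[0, 0, 0], 0],
    [[0, 0, 0], 0],
    [[0, 0, 0], 0],
    [[0, 0, 0], 0]
  ],
  "hand": 0,
  "force": 80
}}

```text
clock: 7.4
position: [0.4747, -0.3186, 0.0864]
ee_rot: [0.747, -0.664, 0.0, -0.0]
ft_force: [-0.4, 0.6, 5.2]
grip_width: 0.171
```

```bash
python3 - <<'E'
from h import *
o=manip.get_obs();p,d=manip.camera("wrist");W=wpts(o,d);cv2.imwrite("pics/w4.png",p[:,:,::-1]);print(o["ft_force"],o["position"],o["grip_width"])
E
```

```text
[-0.37361884  0.58679212  5.2408745 ] [ 0.47474393 -0.3186339   0.08642855] 0.17109462367325434
```

View pics/w4.png

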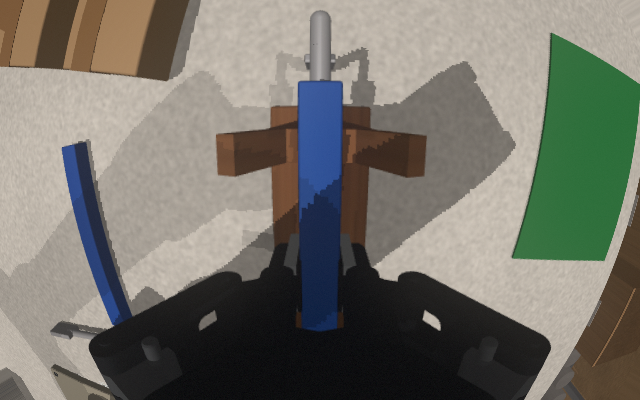

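Gripped, with an opening of 0.171. I lift straight up and check the foot.

Emit:
{"name": "send_rows", "arguments": {
  "steps": [
    [[0, 0, -0.01], 0],
    [[0, 0, -0.025], 0],
    [[0, 0, -0.045], 0],
    [[0, 0, -0.065], 0],
    [[0, 0, -0.085], 0],
    [[0, 0, -0.1], 0],
    [[0, 0, -0.1], 0],
    [[0, 0, -0.1], 0]
  ]
}}

```text
clock: 8.45
position: [0.4742, -0.3182, 0.1854]
ee_rot: [0.748, -0.664, -0.0, 0.0]
ft_force: [-0.3, 0.1, -1.7]
grip_width: 0.181
```

```bash
python3 - <<'E'
from h import *
o=manip.get_obs();p,d=manip.camera("side");cv2.imwrite("pics/s3.png",p[:,:,::-1])
W=pts("side",p,d);hsv=cv2.cvtColor(p,cv2.COLOR_RGB2HSV)
print(np.round(o["joint_pos"],2))
Tb=lambda x,y:(.6658+.9917*x+.1288*y,-.0147-.1288*x+.9917*y)
print(Tb(-.047,.066))
T=o["position"];tg=Tb(-.047,.066)
plan(lerp((*T,-83.4),(*tg,.186,-97.4),8))
E
```

```text
[-0.2   0.29  0.85  1.67 -0.22  1.29 -0.75]
(0.6276908999999999, 0.056805800000000004)
from [ 0.4741 -0.3182  0.1853] yaw -83.25 t 8.5 q [ 7.475e-01 -6.642e-01 -6.000e-04  1.000e-04] w 0.18 F [-0.4  0.4 -0.9]
[[[-0.044, -0.025, -0.0], 0.033], [[-0.089, -0.049, -0.0], 0.064], [[-0.133, -0.074, -0.0], 0.094], [[-0.177, -0.098, -0.0], 0.125], [[-0.221, -0.123, -0.001], 0.155], [[-0.266, -0.147, -0.001], 0.186], [[-0.31, -0.172, -0.001], 0.216], [[-0.354, -0.197, -0.001], 0.247]]
```

View pics/s3.png

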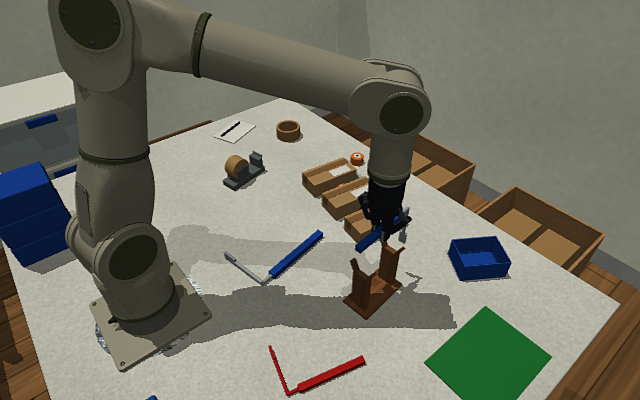

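The side view shows the hook held level above the cradle at (380,235). I carry it over the left gap.

Emit:
{"name": "send_rows", "arguments": {
  "steps": [
    [[-0.03, -0.017, 0], 0.03],
    [[-0.075, -0.041, 0], 0.06],
    [[-0.12, -0.066, 0], 0.09],
    [[-0.17, -0.094, 0], 0.125],
    [[-0.22, -0.122, 0], 0.155],
    [[-0.27, -0.15, 0], 0.186],
    [[-0.32, -0.178, 0], 0.216],
    [[-0.354, -0.197, 0], 0.247]
  ]
}}

```text
clock: 9.5
position: [0.6286, 0.0596, 0.1847]
ee_rot: [-0.661, 0.751, 0.001, -0.001]
ft_force: [0.2, -0.7, -1.3]
grip_width: 0.173
```

Emit:
{"name": "send_rows", "arguments": {
  "steps": [
    [[0, 0, 0], 0],
    [[0, 0, 0], 0],
    [[0, 0, 0], 0],
    [[0, 0, 0], 0],
    [[0, 0, 0], 0],
    [[0, 0, 0], 0],
    [[0, 0, 0], 0],
    [[0, 0, 0], 0]
  ]
}}

```text
clock: 10.5
position: [0.6285, 0.0562, 0.186]
ee_rot: [-0.66, 0.751, 0.0, 0.0]
ft_force: [1.3, -0.7, -1.8]
grip_width: 0.174
```

```bash
python3 - <<'E'
from h import *
o=manip.get_obs();p,d=manip.camera("wrist");cv2.imwrite("pics/w5.png",p[:,:,::-1]);np.savez("w5.npz",p=p,d=d)
plan([(.6277,.0568,.186,-97.4)])
W=wpts(o,d);hsv=cv2.cvtColor(p,cv2.COLOR_RGB2HSV)
org=(hsv[...,0]<15)&(hsv[...,1]>150)&(abs(W[...,0]-.69)<.04)&(abs(W[...,1]-.05)<.03)&(W[...,2]>.012)&(W[...,2]<.03)
X=W[org];print(len(X),X.mean(0) if len(X) else 0, cv2.minAreaRect(X[:,:2].astype(np.float32)) if len(X) else 0)
p,d=manip.camera("top");cv2.imwrite("pics/t5.png",cv2.resize(p[85:265,200:410,::-1],None,fx=3.3,fy=3.3,interpolation=cv2.INTER_CUBIC))
E
```

```text
from [0.6285 0.0563 0.186 ] yaw -97.4 t 10.55 q [-6.600e-01  7.513e-01  0.000e+00  1.000e-04] w 0.171 F [-0.4  0.2 -1.8]
[[[-0.0, 0.001, -0.0], 0.0]]
0 0 0
```

View pics/w5.png

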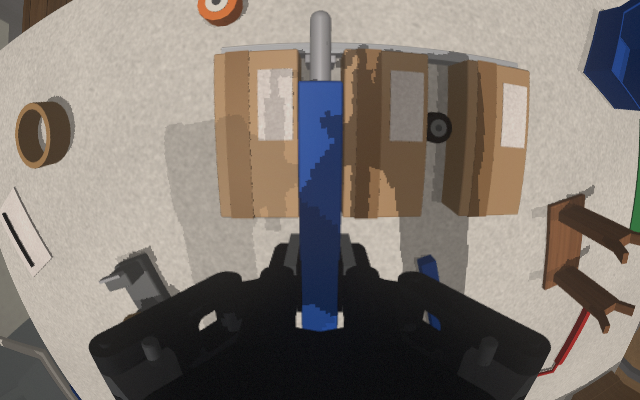

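View pics/t5.png

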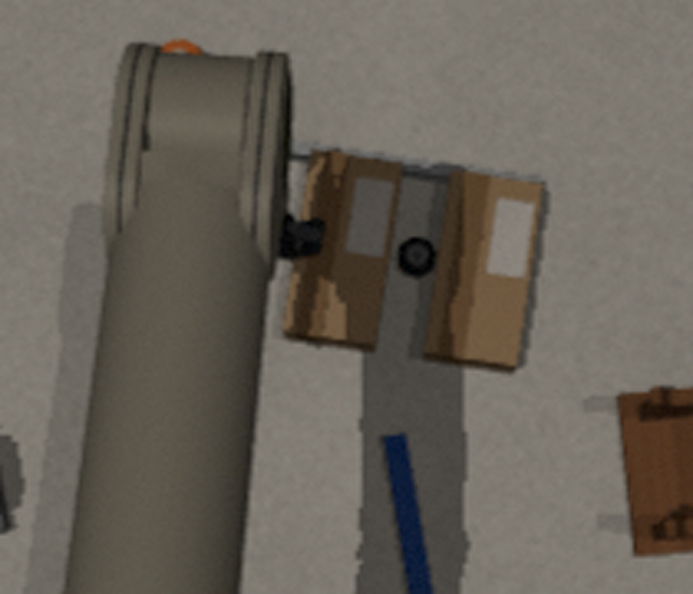

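The wrist view shows the handle lying centred along the left gap, with the rod end at (320,15) short of the rear strip. In the box frame the foot is at about (0.059, 0.066), the wheel's rear edge at 0.033 and the strip at 0.085. I lower.

Emit:
{"name": "send_rows", "arguments": {
  "steps": [
    [[0, 0, 0.012], 0],
    [[0, 0, 0.025], 0],
    [[0, 0, 0.038], 0],
    [[0, 0, 0.05], 0],
    [[0, 0, 0.06], 0],
    [[0, 0, 0.07], 0],
    [[0, 0, 0.075], 0],
    [[0, 0, 0.075], 0]
  ]
}}

```text
clock: 11.6
position: [0.6284, 0.0562, 0.1108]
ee_rot: [-0.66, 0.751, 0.0, -0.0]
ft_force: [-0.3, -1.2, -1.2]
grip_width: 0.172
```

```bash
python3 - <<'E'
from h import *
o=manip.get_obs();plan([(.6285,.0563,.072,-97.4)])
p,d=manip.camera("side");cv2.imwrite("pics/s6.png",cv2.resize(p[120:280,270:480,::-1],None,fx=3.6,fy=3.6,interpolation=cv2.INTER_CUBIC))
E
```

```text
from [0.6284 0.0562 0.1108] yaw -97.41 t 11.6 q [-6.600e-01  7.513e-01  1.000e-04 -1.000e-04] w 0.172 F [-0.3 -1.2 -1.2]
[[[-0.0, -0.0, 0.039], -0.0]]
```

View pics/s6.png

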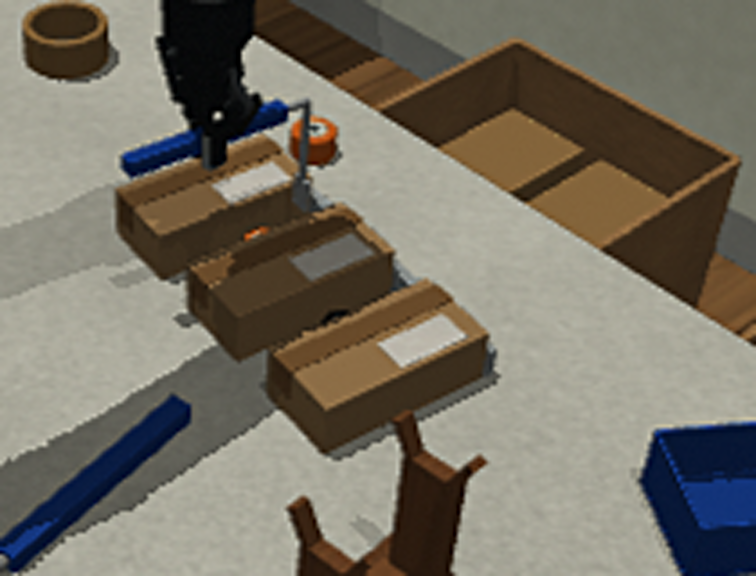

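```bash
python3 - <<'E'
from h import *
p,d=manip.camera("side");W=pts("side",p,d)
B=np.stack([.9917*(W[...,0]-.6658)-.1288*(W[...,1]+.0147),.1288*(W[...,0]-.6658)+.9917*(W[...,1]+.0147),W[...,2]],-1)
cv2.imwrite("pics/s7.png",cv2.resize(p[140:190,320:380,::-1],None,fx=10,fy=10,interpolation=cv2.INTER_NEAREST))
for v in range(148,184,2):
    print(v,[(u,np.round(B[v,u]*1000).astype(int).tolist()) for u in range(348,366,2) if 0.03<B[v,u,0]<.1 and .03<B[v,u,1]<.1])
E
```

```text
148 [(348, [33, 65, 170]), (350, [42, 66, 166]), (352, [46, 61, 168]), (354, [53, 61, 165])]
150 [(350, [39, 62, 162]), (354, [57, 64, 154])]
152 [(354, [55, 62, 148])]
154 [(354, [56, 63, 140])]
156 [(354, [55, 60, 134])]
158 [(354, [56, 61, 126])]
160 [(354, [59, 64, 114])]
162 [(354, [58, 62, 108])]
164 [(354, [59, 63, 99])]
166 [(354, [58, 61, 93])]
168 [(348, [62, 100, 58]), (350, [70, 99, 56]), (352, [54, 66, 82]), (354, [59, 62, 83])]
170 [(348, [60, 96, 53]), (350, [63, 88, 57]), (352, [56, 68, 72]), (354, [57, 59, 78])]
172 [(348, [51, 83, 56]), (350, [61, 86, 50]), (352, [55, 67, 65]), (354, [57, 58, 70]), (356, [95, 96, 30])]
174 [(348, [54, 87, 44]), (350, [62, 86, 42]), (352, [56, 67, 56]), (354, [56, 55, 64]), (358, [93, 81, 32])]
176 [(348, [55, 87, 35]), (350, [62, 86, 33]), (352, [54, 64, 51]), (356, [85, 82, 26]), (358, [88, 75, 30]), (360, [92, 68, 33]), (364, [86, 39, 54])]
178 [(348, [54, 86, 27]), (350, [62, 85, 25]), (352, [69, 83, 23]), (354, [59, 58, 44]), (356, [88, 85, 14]), (358, [60, 37, 58]), (360, [68, 37, 55]), (362, [72, 32, 56])]
180 [(348, [54, 85, 20]), (350, [63, 86, 15]), (352, [72, 86, 11]), (354, [44, 38, 55]), (356, [50, 36, 54]), (358, [55, 30, 56])]
182 [(352, [31, 31, 57]), (354, [39, 31, 53])]
```

View pics/s7.png

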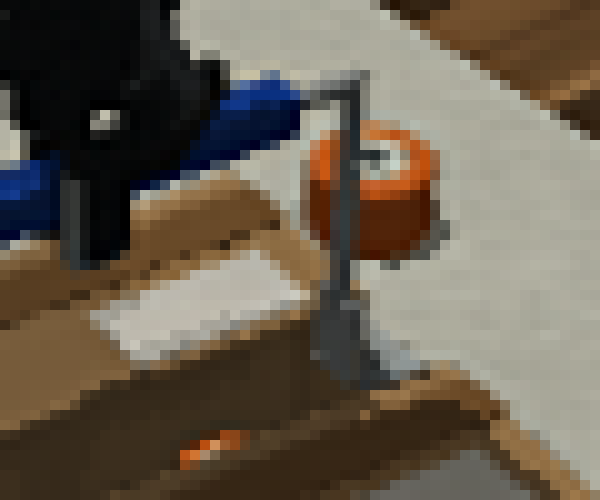

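The foot measures at box (0.057, 0.062) with its lower edge at 0.045, as expected, and is clear of both the strip (0.085) and the wheel. I lower it to about 7 mm above the bench.

Emit:
{"name": "send_rows", "arguments": {
  "steps": [
    [[-0.002, 0, 0.008], 0],
    [[-0.002, 0, 0.016], 0],
    [[-0.002, 0, 0.024], 0],
    [[-0.002, 0, 0.032], 0],
    [[-0.002, 0, 0.038], 0],
    [[-0.002, 0, 0.038], 0],
    [[-0.002, 0, 0.038], 0],
    [[-0.002, 0, 0.038], 0]
  ]
}}

```text
clock: 12.7
position: [0.629, 0.0582, 0.0733]
ee_rot: [-0.66, 0.751, -0.0, 0.0]
ft_force: [-0.2, -0.6, -1.2]
grip_width: 0.174
```

Emit:
{"name": "send_rows", "arguments": {
  "steps": [
    [[0, 0.012, 0], 0],
    [[0, 0.024, 0], 0],
    [[0, 0.036, 0], 0],
    [[0, 0.05, 0], 0],
    [[0, 0.064, 0], 0],
    [[0, 0.078, 0], 0],
    [[0, 0.088, 0], 0],
    [[0, 0.09, 0], 0]
  ]
}}

```text
clock: 13.7
position: [0.539, 0.0701, 0.0731]
ee_rot: [-0.66, 0.751, 0.0, 0.0]
ft_force: [0.5, 0.2, -1.8]
grip_width: 0.176
```

```bash
python3 - <<'E'
from h import *
o=manip.get_obs();plan([(.6285,.0563,.072,-97.4)])
p,d=manip.camera("side");cv2.imwrite("pics/s8.png",cv2.resize(p[120:280,240:450,::-1],None,fx=3.6,fy=3.6,interpolation=cv2.INTER_CUBIC))
p,d=manip.camera("top");cv2.imwrite("pics/t8.png",cv2.resize(p[85:265,200:410,::-1],None,fx=3.3,fy=3.3,interpolation=cv2.INTER_CUBIC))
E
```

```text
from [0.539  0.0701 0.0731] yaw -97.38 t 13.7 q [-6.601e-01  7.512e-01  2.000e-04  2.000e-04] w 0.176 F [ 0.5  0.2 -1.8]
[[[0.002, -0.091, 0.001], 0.0]]
```

View pics/s8.png

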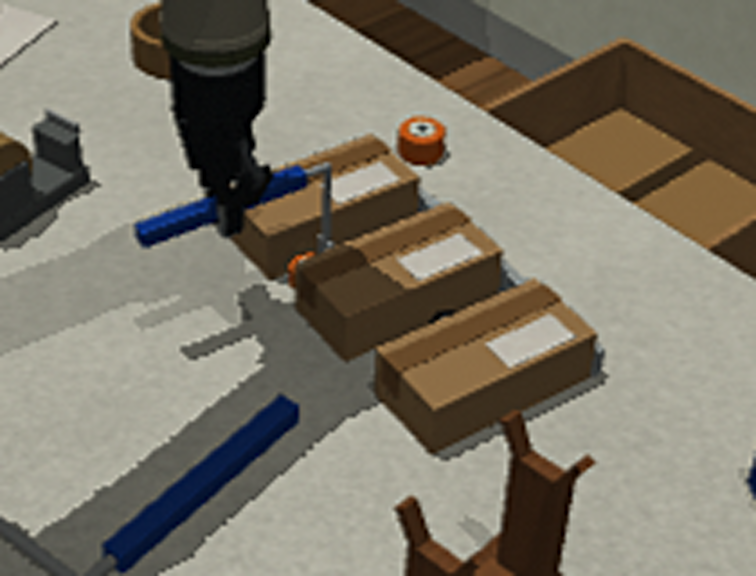

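View pics/t8.png

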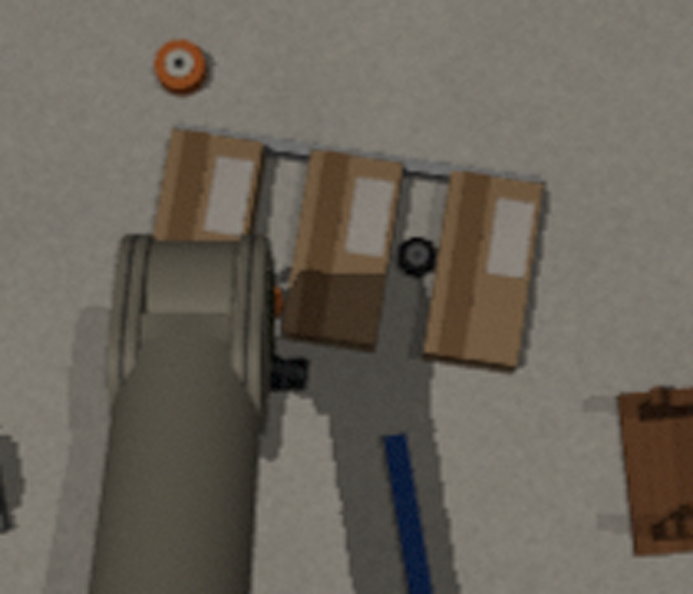

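The wheel, at (302,265) in the crop, is now near the front end of the gap ahead of the foot. I go on drawing.

Emit:
{"name": "send_rows", "arguments": {
  "steps": [
    [[0, 0.014, 0], 0],
    [[0, 0.028, 0], 0],
    [[0, 0.042, 0], 0],
    [[0, 0.056, 0], 0],
    [[0, 0.07, 0], 0],
    [[0, 0.082, 0], 0],
    [[0, 0.092, 0], 0],
    [[0, 0.096, 0], 0]
  ]
}}

```text
clock: 14.8
position: [0.4438, 0.0824, 0.0731]
ee_rot: [-0.66, 0.751, 0.0, 0.0]
ft_force: [0.5, -0.1, -2.3]
grip_width: 0.173
```

```bash
python3 - <<'E'
from h import *
o=manip.get_obs();plan([(.6285,.0563,.072,-97.4)]);print(np.round(o["joint_pos"],2))
p,d=manip.camera("side");cv2.imwrite("pics/s9.png",cv2.resize(p[120:280,240:450,::-1],None,fx=3.6,fy=3.6,interpolation=cv2.INTER_CUBIC))
W=pts("side",p,d);hsv=cv2.cvtColor(p,cv2.COLOR_RGB2HSV)
B=np.stack([.9917*(W[...,0]-.6658)-.1288*(W[...,1]+.0147),.1288*(W[...,0]-.6658)+.9917*(W[...,1]+.0147),W[...,2]],-1)
m=(hsv[...,0]<15)&(hsv[...,1]>150)&(B[...,0]<0.05)&(B[...,0]>-.25)&(abs(B[...,1]-.065)<.06)&(B[...,2]<.04)&(B[...,2]>.0)
X=B[m];print(len(X),np.round(np.percentile(X,[2,50,98],axis=0),3))
E
```

```text
from [0.4438 0.0824 0.0731] yaw -97.38 t 14.8 q [-6.601e-01  7.512e-01  2.000e-04  2.000e-04] w 0.173 F [ 0.5 -0.1 -2.3]
[[[0.002, -0.187, 0.001], 0.0]]
[-0.95  0.07  0.7   2.09 -0.05  1.   -1.93]
92 [[-0.165  0.012  0.002]
 [-0.151  0.053  0.019]
 [-0.082  0.081  0.036]]
```

View pics/s9.png

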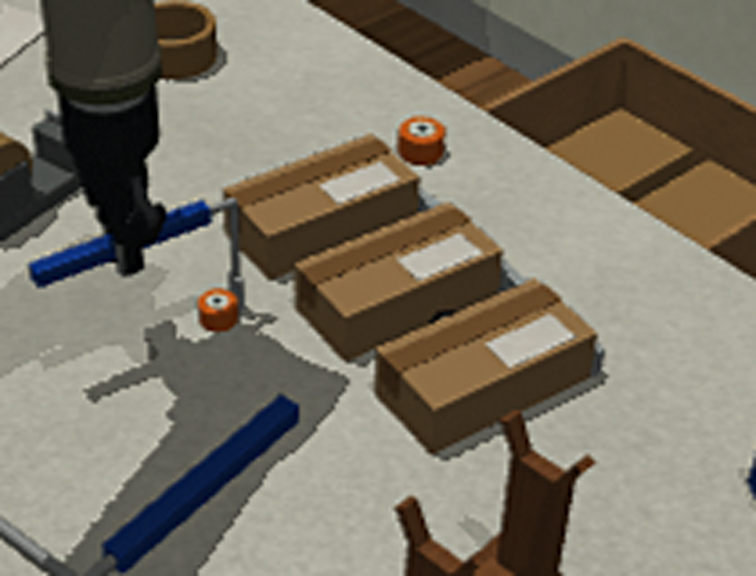

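The wheel lies fully out on the bench at (218,308) in the crop, box x about -0.148. I back the hook off slightly and raise it.

Emit:
{"name": "send_rows", "arguments": {
  "steps": [
    [[0, -0.004, 0], 0],
    [[0, -0.006, -0.008], 0],
    [[0, -0.006, -0.024], 0],
    [[0, -0.006, -0.044], 0],
    [[0, -0.006, -0.066], 0],
    [[0, -0.006, -0.09], 0],
    [[0, -0.006, -0.108], 0],
    [[0, -0.006, -0.113], 0]
  ]
}}

```text
clock: 15.85
position: [0.4511, 0.0814, 0.1878]
ee_rot: [-0.66, 0.751, -0.0, 0.001]
ft_force: [0.2, -0.3, -1.8]
grip_width: 0.177
```

```bash
python3 - <<'E'
from h import *
o=manip.get_obs();plan(lerp((*o["position"],-97.4),(.4745,-.3184,.187,-83.35),8));print(np.round(o["joint_pos"],2))
E
```

```text
from [0.4511 0.0814 0.1878] yaw -97.43 t 15.85 q [-6.598e-01  7.514e-01 -2.000e-04  1.300e-03] w 0.177 F [ 0.2 -0.3 -1.8]
[[[0.049, -0.009, 0.0], -0.031], [[0.098, -0.019, 0.0], -0.062], [[0.148, -0.028, 0.0], -0.092], [[0.197, -0.037, 0.0], -0.123], [[0.246, -0.047, 0.001], -0.154], [[0.295, -0.056, 0.001], -0.184], [[0.344, -0.066, 0.001], -0.215], [[0.393, -0.075, 0.001], -0.246]]
[-0.98 -0.08  0.68  1.93  0.05  1.27 -2.02]
```

Emit:
{"name": "send_rows", "arguments": {
  "steps": [
    [[0.03, -0.006, 0], -0.02],
    [[0.075, -0.014, 0], -0.05],
    [[0.13, -0.025, 0], -0.08],
    [[0.185, -0.035, 0], -0.115],
    [[0.24, -0.046, 0], -0.15],
    [[0.295, -0.056, 0], -0.184],
    [[0.35, -0.067, 0], -0.215],
    [[0.393, -0.075, 0], -0.246]
  ]
}}

```text
clock: 16.85
position: [0.4738, -0.3201, 0.1856]
ee_rot: [0.747, -0.664, -0.0, 0.001]
ft_force: [0.4, -0.3, -0.0]
grip_width: 0.172
```

Emit:
{"name": "send_rows", "arguments": {
  "steps": [
    [[0, 0, 0], 0],
    [[0, 0, 0], 0],
    [[0, 0, 0], 0],
    [[0, 0, 0], 0],
    [[0, 0, 0], 0],
    [[0, 0, 0], 0],
    [[0, 0, 0], 0],
    [[0, 0, 0], 0]
  ]
}}

```text
clock: 17.85
position: [0.474, -0.318, 0.186]
ee_rot: [0.747, -0.665, -0.0, -0.0]
ft_force: [0.4, 0.3, -2.0]
grip_width: 0.174
```

```bash
python3 - <<'E'
from h import *
o=manip.get_obs();p,d=manip.camera("wrist");cv2.imwrite("pics/w10.png",p[:,:,::-1])
plan([(.4746,-.3185,.0865,-83.3)])
W=wpts(o,d);hsv=cv2.cvtColor(p,cv2.COLOR_RGB2HSV)
h=.1*0+o["position"][2]+.0596
m=(hsv[...,0]>100)&(hsv[...,0]<130)&(hsv[...,1]>120)&(abs(W[...,2]-h)<.008)
X=W[m];X=X[(abs(X[:,0]-.47)<.12)&(abs(X[:,1]+.32)<.06)]
print(h,len(X),np.median(X,0),cv2.minAreaRect(X[:,:2].astype(np.float32)))
print([np.round(np.mean(X[abs(X[:,0]-c)<.01],0),4) for c in(.43,.49,.52,.54)])
E
```

```text
from [ 0.474 -0.318  0.186] yaw -83.31 t 17.9 q [ 0.7472 -0.6646 -0.      0.    ] w 0.169 F [-0.2 -0.6 -1. ]
[[[0.001, -0.001, 0.099], -0.0]]
0.24555575526531143 10020 [ 0.51019172 -0.31372091  0.24650825] ((0.5000333189964294, -0.3145882487297058), (0.10498800128698349, 0.015708651393651962), 6.788971900939941)
[array([nan, nan, nan]), array([ 0.4903, -0.3157,  0.2465]), array([ 0.5202, -0.3122,  0.2465]), array([ 0.54  , -0.3099,  0.2464])]
  return _methods._mean(a, axis=axis, dtype=dtype,
  ret = um.true_divide(
```

View pics/w10.png

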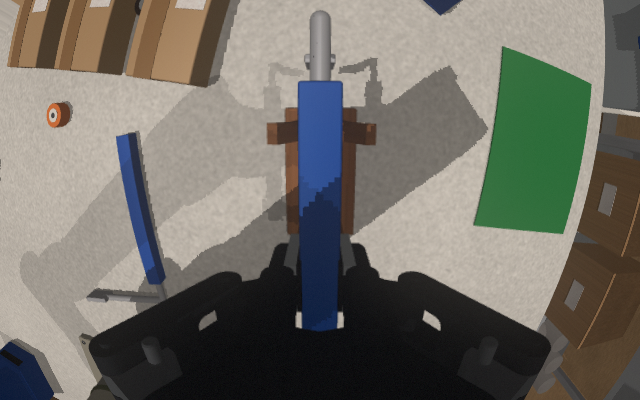

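The hook is level, with yaw and lateral position unchanged, and centred over the cradle. The wheel is out on the bench at (58,115). I lower the hook to its old place.

Emit:
{"name": "send_rows", "arguments": {
  "steps": [
    [[0.001, -0.001, 0.015], 0],
    [[0.001, -0.001, 0.032], 0],
    [[0.001, -0.001, 0.05], 0],
    [[0.001, -0.001, 0.068], 0],
    [[0.001, -0.001, 0.082], 0],
    [[0.001, -0.001, 0.092], 0],
    [[0.001, -0.001, 0.098], 0],
    [[0.001, -0.001, 0.099], 0]
  ]
}}

```text
clock: 18.9
position: [0.4751, -0.3189, 0.0869]
ee_rot: [0.747, -0.665, -0.0, 0.0]
ft_force: [-0.9, 0.1, -1.3]
grip_width: 0.176
```

Emit:
{"name": "send_rows", "arguments": {
  "steps": [
    [[0, 0, 0], 0],
    [[0, 0, 0], 0],
    [[0, 0, 0], 0],
    [[0, 0, 0], 0],
    [[0, 0, 0], 0],
    [[0, 0, 0], 0],
    [[0, 0, 0], 0],
    [[0, 0, 0], 0]
  ]
}}

```text
clock: 19.9
position: [0.4751, -0.3188, 0.0869]
ee_rot: [0.747, -0.665, -0.0, -0.0]
ft_force: [-0.6, -0.3, -1.4]
grip_width: 0.175
```

```bash
python3 - <<'E'
from h import *
o=manip.get_obs();p,d=manip.camera("wrist");cv2.imwrite("pics/w11.png",p[:,:,::-1]);plan([(.4746,-.3185,.0865,-83.3)])
E
```

```text
from [ 0.4751 -0.3189  0.087 ] yaw -83.31 t 19.95 q [ 0.7472 -0.6646 -0.     -0.    ] w 0.175 F [-0.2  0.1 -1.2]
[[[-0.0, 0.0, 0.0], -0.0]]
```

View pics/w11.png

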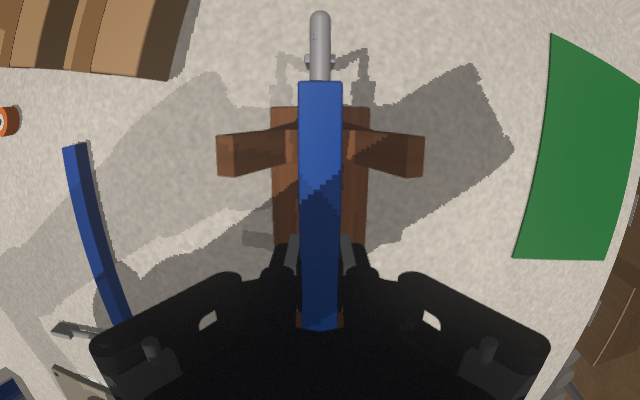

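The picture is the same as at the first grip. I ease down 1 mm and open.

Emit:
{"name": "send_rows", "arguments": {
  "steps": [
    [[0, 0, 0.001], 0],
    [[0, 0, 0.001], 0],
    [[0, 0, 0.001], 0],
    [[0, 0, 0.001], 0],
    [[0, 0, 0.001], 0],
    [[0, 0, 0.001], 0],
    [[0, 0, 0.001], 0],
    [[0, 0, 0.001], 0]
  ],
  "hand": 1,
  "force": 20
}}

```text
clock: 20.95
position: [0.4751, -0.3189, 0.086]
ee_rot: [0.747, -0.665, -0.0, -0.0]
ft_force: [-0.9, 0.4, -0.2]
grip_width: 0.997
```

Emit:
{"name": "send_rows", "arguments": {
  "steps": [
    [[0, 0, -0.01], 0],
    [[0, 0, -0.03], 0],
    [[0, 0, -0.055], 0],
    [[0, 0, -0.085], 0],
    [[0, 0, -0.12], 0],
    [[0, 0, -0.15], 0],
    [[0, 0, -0.17], 0],
    [[0, 0, -0.17], 0]
  ]
}}

```text
clock: 21.95
position: [0.4756, -0.3197, 0.2583]
ee_rot: [0.747, -0.665, 0.002, -0.001]
ft_force: [-0.3, -0.8, 0.0]
grip_width: 1.001
```

```bash
python3 - <<'E'
from h import *
o=manip.get_obs();p,d=manip.camera("wrist");cv2.imwrite("pics/w12.png",p[:,:,::-1])
W=wpts(o,d);hsv=cv2.cvtColor(p,cv2.COLOR_RGB2HSV);plan([(.47,-.31,.25,-83)])
m=(hsv[...,0]>100)&(hsv[...,0]<130)&(hsv[...,1]>120)&(W[...,2]>.138)&(W[...,2]<.155)
X=W[m];X=X[(abs(X[:,0]-.47)<.12)&(abs(X[:,1]+.32)<.06)]
print("hook",len(X),np.median(X,0),cv2.minAreaRect(X[:,:2].astype(np.float32)))
print([np.round(np.mean(X[abs(X[:,0]-c)<.01],0),4) for c in(.41,.45,.49,.53)])
m=(hsv[...,0]<15)&(hsv[...,1]>150)&(abs(W[...,0]-.53)<.05)&(abs(W[...,1]-.07)<.07)&(W[...,2]>.012)&(W[...,2]<.03)
X=W[m]
if len(X):
    r=cv2.minAreaRect(X[:,:2].astype(np.float32));c=r[0];a,b=c[0]-.6658,c[1]+.0147;print("wheel",r,"box",.9917*a-.1288*b,.1288*a+.9917*b)
p,d=manip.camera("side");cv2.imwrite("pics/s12.png",p[:,:,::-1])
p,d=manip.camera("top");cv2.imwrite("pics/t12.png",p[:,:,::-1])
E
```

```text
from [ 0.4752 -0.3192  0.2569] yaw -83.32 t 22.0 q [ 7.471e-01 -6.647e-01  7.000e-04 -5.000e-04] w 1.001 F [-0.   0.1 -0.2]
[[[-0.01, 0.004, 0.007], -0.006]]
hook 2496 [ 0.48189059 -0.31781801  0.14710778] ((0.4744032621383667, -0.3183645009994507), (0.15630210936069489, 0.015284843742847443), 6.546013355255127)
[array([ 0.4103, -0.3254,  0.1473]), array([ 0.4501, -0.3211,  0.1471]), array([ 0.49  , -0.317 ,  0.1471]), array([ 0.53  , -0.3119,  0.147 ])]
wheel ((0.5244541764259338, 0.06799229979515076), (0.03371146693825722, 0.03363987058401108), 31.989091873168945) box -0.15082342145201677 0.0638006116305113
```

View pics/w12.png

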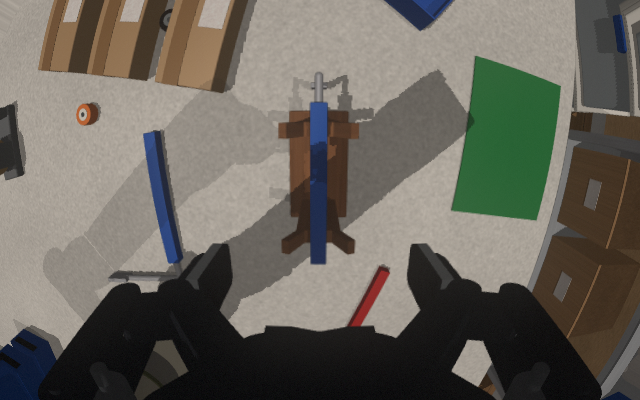

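View pics/s12.png

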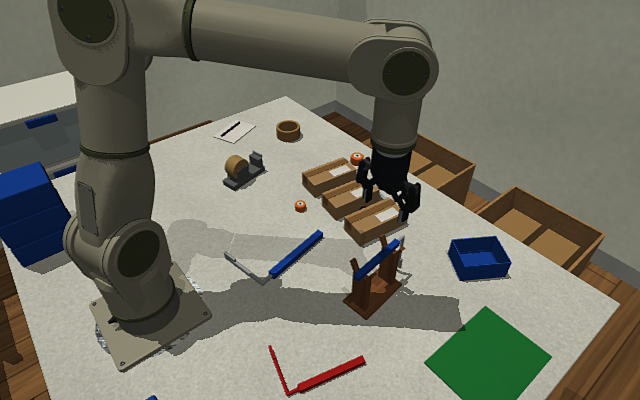

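View pics/t12.png

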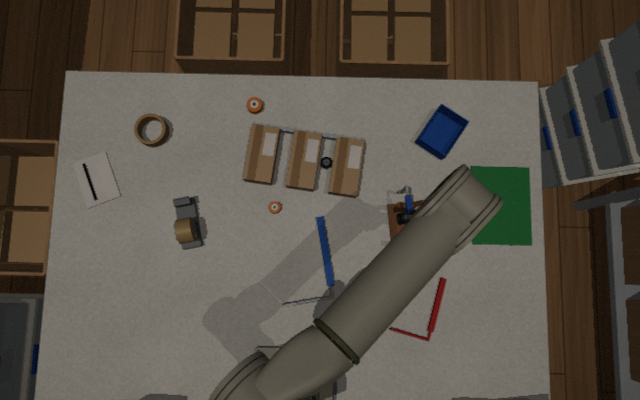

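The hook is back in its cradle at (0.4744, -0.3184), level, within 1 mm of where it started. The orange wheel lies on the bench at box (-0.151, 0.064), at (274,207) in the top view. The black wheel is still at (326,162), and the gripper is clear. I hand in.

```bash
python3 - <<'E'
from workcell import manip
print(manip.hand_in())
E
```

```text
the job is handed in; nothing more can be done
None
```

The task is done and handed in at about 22 s. I took the smaller blue hook from its cradle, lowered its foot behind the 36 mm orange wheel in the left gap and drew the wheel out onto the bench. I then laid the hook back in its cradle.

**Last checks:**
- **Hook:** about 0.2 mm from where it started, by the wrist camera before and after, and level.
- **Orange wheel:** flat on the bench at box frame (-0.151, 0.064) m, inside the allowed area.
- **Black wheel:** at the same pixel in the top view, (326,162), as at the start.
- **Gripper:** open and about 0.1 m above everything. It was never near the orange wheel.

**What disagreed:** the first grip closed on nothing, just above the handle. The wrist pictures showed the fingertips about 33 mm short of the reported TCP. I went 33 mm deeper and the second grip held. The hand-in reported no verdict.

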